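Lock the test turntable with its index pin

TASK

On the small test turntable, turn the platform by its black crank knob until the hole in the red lug stands over the hole in the yellow lock block. Then take the blue-handled pin out of the rack and push it down through both holes, fully home with its flange flat on the red lug, and let go.

Things in the scene. Friction and masses are not known exactly. Their poses are not given: they have to be found in the camera images.
- blue_pin_grip (a point): Middle of the blue upright round handle (24 mm dia., 48 tall) of the locking pin, z up its axis. Steel flange (42 dia.): underside 29 mm below this point; shank 22 mm dia., last 20 mm tapering to an 8 mm nose, end 71 mm below. 90 g. Starts upright in a grey rack (56 x 150, 50 mm high), flange on its top; an unwanted black-handled pin stands in the other hole, 80 mm away; places vary.
- block_hole (a point): Centre of the mouth of the hole in the fixed yellow lock block (60 x 60 mm, its top 32 mm above the table). The hole is 30 mm in diameter and goes down to the table. It lies 120 mm from the turntable's vertical pivot axis.
- lug_hole (a point): Centre of the mouth of the 30 mm through hole in the red lug (56 x 56, 12 mm thick, top 48 mm above the table) on the round white platform (190 mm dia.), 120 mm from the pivot. It passes 4 mm above the yellow block; starts 0.5 to 1.25 rad counter-clockwise (from above) of it; no stop where aligned. With the pin home its flange lies on the lug, handle middle 77 mm above the table.
- crank (a point): Middle of the platform's crank knob: upright, round, black, 22 mm dia., 47 to 95 mm above the table, opposite the lug: the pivot is on the line to the lug hole, 78 mm from this point. About 2 N turns the platform; it stays where left and need not be held. A circuit board (to 85 mm above the table) sits mid-platform, reaching within 48 mm of this point.

How it is judged:
By the outcome, as a careful person would: the job done as asked, in the order asked, and still so for the second after the job is handed in, with the robot touching nothing.
It also fails if it takes over 51 s, if anything falls off the work surface, if the arm or the gripper's body presses on something with over 40 N, if the wrist force passes 120 N, or if a joint passes its speed limit or range.

ROBOT

A 6-joint arm with a two-finger parallel gripper is mounted at the origin on the work surface. World frame = base frame: x ahead of the robot, y to its left, z up, the work surface at z = 0. Lengths are in m, angles in rad, forces in N, time in s.
With the tool pointing down it reaches from about 0.425 to 0.95 m from the base axis. Payload 14.7 kg.
Tool frame: the origin (TCP) lies at the very end of the fingers, on their centre line; the grasp point (between the pads) lies 19 mm behind it; z points along the fingers, y is the direction in which the jaws open and shut (so a half turn about z gives the same grasp; the last joint's range is limited). The gripper opens to 85 mm and grips with 20 to 120 N. Pads are 22 mm wide; open, the fingers measure 114 mm over their backs; the gripper's body (76 mm by 85 mm) begins 54 mm behind the grasp point. The pads swing forward as they close: fully open they stand 13 mm farther back than shut.
Start: joints at [1.23, 0.48, 1.596, -0, 1.065, -0.047], TCP at [0.188, 0.622, 0.197] pointing down, gripper open.
Joint ranges: [-2.75, 2.75], [-0.82, 2.05], [0.23, 2.67], [-1.56, 4.7], [0.09, 2.69], [-2.92, 2.92]. Speed limits (rad/s): [1.89, 1.89, 2.39, 3.01, 3.01, 3.01].

INTERFACE

Orientations are given as [roll, pitch, yaw] about the fixed x, y, z axes, in that order (R = Rz(yaw) Ry(pitch) Rx(roll)).
In Python, from bench import robot gives the robot as it stands. The module is installed in compiled form; this text tells all that it offers.
- The arm moves only by the shell command python3 -m jog 'ROWS' [OPENING] [FORCE]. ROWS is JSON, a list of rows, each a list of 6 numbers: the shift along the tool's x, y, z in mm, then the turn, a rotation vector about the tool's x, y, z in degrees. A call has 1 to 12 rows; each row shifts and turns the pose as measured when the row begins, along the tool's axes as they then stand; what a row does not reach is not made up. A row lasts 1/12 s, in which the tool goes at most 41.7 mm and 7.16 degrees, less where a joint would pass 70% of its speed; a pose out of reach is approached as far as the arm can. A call with a gripper value outside its range is refused whole. OPENING is the opening, from 0 (shut) to 1 (fully open), set as the call begins (- or left out, the last holds). The fingers move at their own pace and stop on an object; FORCE is the grip in N (left out, the last holds). Time passes only in rows, so rows that do not move let the fingers close. It gives the time, the measured TCP pose, the force and the opening at its end, in the units of the state.
- robot.get_state(): the state, without advancing time (a new reading comes with each control period).
- robot.camera(name): name is "side" or "top"; returns a dict with "frame" (480x640x3 uint8, red, green, blue), "intrinsics" (3x3 intrinsics, pixels), "extrinsics" (4x4, takes a point from world to camera coordinates). Camera axes: x right, y up, looking along -z (the intrinsics and any distortion apply to the point x, -y, -z); pixel columns grow to the right and rows downward; lengths in m; the calibration is good to about 2 mm. A picture is of the moment at which its call begins. There is no depth.
- robot.job_done(): hands the job in, once; it reports no verdict.
The state is a dict: "time": time; "joint_pos": joint angles; "joint_velocities": joint speeds; "joint_torque": joint torques, N m; "eef_pos": TCP position; "ee_rot": TCP orientation; "contact_force": force on the tool from outside, world axes, zero at the start; "wrist_torque": the same for the moment, N m; "opening": finger opening in m.
Only numpy, scipy, OpenCV 4.12 (cv2) and the standard library are available. Lean on these libraries where they do the work, as an engineer would, in place of code of your own. Each camera call takes 0.05 s, during which the arm holds its last target. There are 200 camera calls.

## Working session

There is one attempt and no reset: what is moved stays moved. The work goes in short steps, Python scripts to look and compute and a shell command to move; the robot and the scene stay as the last step left them, time stands still between calls to the robot, and variables do not carry over. Pictures are saved under pics/ and viewed, about 8 in all and at most 12, crops included, and the job is handed in when it is done.

```bash
mkdir -p pics; cat > h.py <<'E'
import numpy as np, cv2
from bench import robot
def cam(n):
    c=robot.camera(n); return c['frame'],np.array(c['intrinsics']),np.array(c['extrinsics']),c
def ray(K,E,uv):
    p=np.linalg.inv(K)@np.array([uv[0],uv[1],1.]); d=np.array([p[0],-p[1],-p[2]])
    R=E[:3,:3]; return -R.T@E[:3,3], R.T@d
def onz(K,E,uv,z):
    o,d=ray(K,E,uv); return o+d*(z-o[2])/d[2]
def proj(K,E,P):
    p=E[:3,:3]@np.array(P)+E[:3,3]; q=K@np.array([p[0],-p[1],-p[2]]); return q[:2]/q[2]
def save(n,f): cv2.imwrite('pics/'+n,cv2.cvtColor(f,cv2.COLOR_RGB2BGR))
E
python3 - <<'E'
from h import *
for n in('top','side'):
    f,K,E,c=cam(n); save(n+'0.png',f); print(n,list(c),K.round(1).tolist(),(-E[:3,:3].T@E[:3,3]).round(3),E[:3,:3].round(2).tolist())
s=robot.get_state(); print(s)
E
```

```text
top ['frame', 'intrinsics', 'extrinsics'] [[623.9, 0.0, 313.7], [0.0, 623.9, 224.1], [0.0, 0.0, 1.0]] [0.427 0.078 1.114] [[0.01, -1.0, 0.03], [0.99, 0.02, 0.1], [-0.1, 0.03, 0.99]]
side ['frame', 'intrinsics', 'extrinsics'] [[447.0, 0.0, 317.0], [0.0, 447.0, 236.0], [0.0, 0.0, 1.0]] [ 0.442 -0.493  0.534] [[0.98, -0.18, 0.0], [0.11, 0.59, 0.8], [-0.14, -0.79, 0.6]]
{'time': 0.1, 'joint_pos': array([ 1.23040925e+00,  4.80755861e-01,  1.59680730e+00, -2.06056586e-05,
        1.06511093e+00, -4.66026389e-02]), 'joint_velocities': array([-7.93208184e-05, -1.65216531e-03, -7.85271046e-04,  2.01420872e-04,
       -5.03484527e-04, -1.87245576e-03]), 'joint_torque': array([ 1.40688378e-03, -9.52249503e+01, -4.31041825e+01, -3.44381460e-04,
        5.16427608e-03, -4.50529546e-05]), 'eef_pos': array([0.18807718, 0.62176965, 0.19674653]), 'ee_rot': array([-3.14051155e+00, -3.23833100e-05,  2.84781819e+00]), 'contact_force': array([-0.8454435 ,  0.34921841,  0.31546743]), 'wrist_torque': array([ 0.0316245 , -0.01333905,  0.0212604 ]), 'opening': 0.08581049905479228}
```

View pics/top0.png

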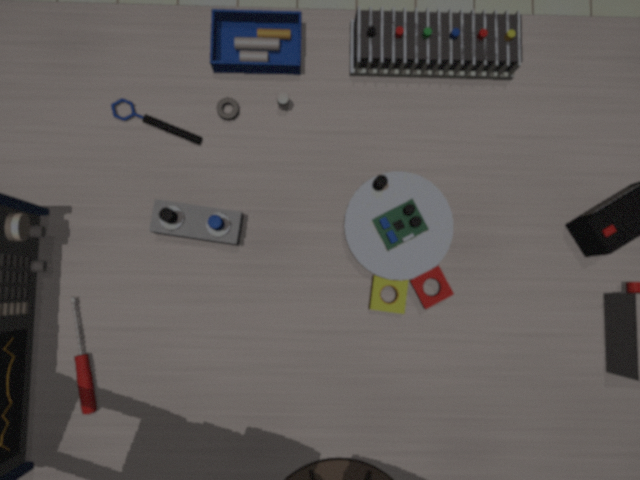

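View pics/side0.png

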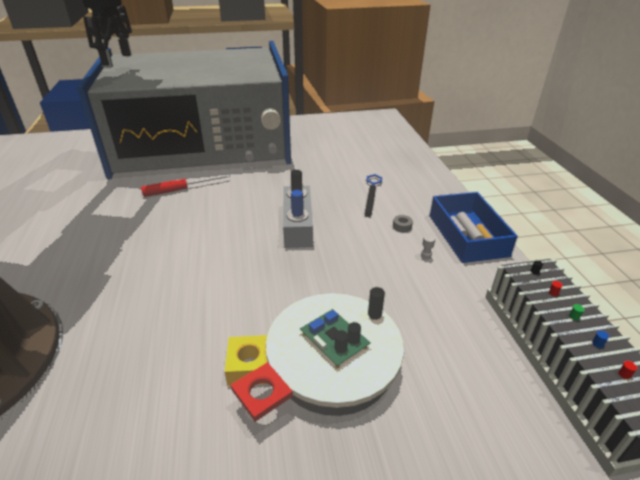

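The top view shows the turntable centre at about (399,226), red lug hole (431,287), yellow hole (389,294), crank knob (380,182), blue pin (217,222) and black pin (168,215). The side view agrees: the blue pin is nearer than the black one, and the lug is just right of the block.

```bash
cat > meas.py <<'E'
from h import *
def blob(m,box):
    k=np.zeros_like(m);x0,y0,x1,y1=box;k[y0:y1,x0:x1]=m[y0:y1,x0:x1]
    n,l,s,c=cv2.connectedComponentsWithStats(k); i=1+np.argmax(s[1:,4]); return (l==i).astype(np.uint8),c[i],s[i]
def hole(m):
    cs,h=cv2.findContours(m,cv2.RETR_CCOMP,cv2.CHAIN_APPROX_NONE)
    b=max([c for c,q in zip(cs,h[0]) if q[3]>=0],key=cv2.contourArea); return cv2.fitEllipse(b)
def masks(f):
    q=cv2.cvtColor(f,cv2.COLOR_RGB2HSV);H,S,V=cv2.split(q)
    g=lambda x:x.astype(np.uint8)
    return dict(red=g(((H<8)|(H>172))&(S>140)&(V>60)),yel=g((H>22)&(H<35)&(S>130)&(V>60)),blue=g((H>100)&(H<125)&(S>130)&(V>50)),blk=g(V<55),wht=g((S<40)&(V>125)))
E
python3 - <<'E'
from meas import *
f,K,E,_=cam('top'); m=masks(f)
r=hole(blob(m['red'],(400,255,470,320))[0]); y=hole(blob(m['yel'],(360,265,415,325))[0])
L=onz(K,E,r[0],.048);B=onz(K,E,y[0],.032); print('lug',r,L,'blk',y,B)
w=blob(m['wht'],(335,160,465,285)); el=cv2.fitEllipse(cv2.convexHull(cv2.findContours(w[0],0,1)[0][0])); print('plat',el,onz(K,E,el[0],.045),w[2])
k=blob(m['blk'],(365,165,395,198)); print('knob',k[1],k[2],onz(K,E,k[1],.075))
b=blob(m['blue'],(200,205,235,240)); print('blue',b[1],b[2],onz(K,E,b[1],.085))
f2,K2,E2,_=cam('side'); m2=masks(f2)
b2=blob(m2['blue'],(280,175,312,225)); k2=blob(m2['blk'],(360,280,392,325))
def tri(u,K,E,v,K2,E2):
    o,d=ray(K,E,u);p,e=ray(K2,E2,v);A=np.stack([d,-e],1);t=np.linalg.lstsq(A,p-o,rcond=None)[0];a,c=o+d*t[0],p+e*t[1];return (a+c)/2,np.linalg.norm(a-c)
print('tri blue',b2[2],tri(b[1],K,E,b2[1],K2,E2)); print('tri knob',k2[2],tri(k[1],K,E,k2[1],K2,E2))
r2=hole(blob(m2['red'],(225,355,300,425))[0]); y2=hole(blob(m2['yel'],(220,330,272,385))[0])
print('side lug',onz(K2,E2,r2[0],.048),'blk',onz(K2,E2,y2[0],.032))
E
```

```text
lug ((430.7978515625, 286.659423828125), (19.0172061920166, 19.626649856567383), 6.553601264953613) [ 0.43547103 -0.15051098  0.048     ] blk ((388.1061096191406, 293.80645751953125), (18.714157104492188, 19.149988174438477), 159.290283203125) [ 0.42219828 -0.07967686  0.032     ]
plat ((399.3331604003906, 267.3322448730469), (11.66928482055664, 14.268913269042969), 160.4635467529297) [ 0.46770802 -0.09701732  0.045     ] [394 262  11  13  32]
knob [379.51315789 182.48026316] [373 176  14  14 152] [ 0.60929657 -0.05839559  0.075     ]
blue [215.04724409 221.78740157] [209 216  13  13 127] [0.53649752 0.21519002 0.085     ]Traceback (most recent call last):
  File "<stdin>", line 9, in <module>
  File "meas.py", line 4, in blob
    n,l,s,c=cv2.connectedComponentsWithStats(k); i=1+np.argmax(s[1:,4]); return (l==i).astype(np.uint8),c[i],s[i]
                                                     ~~~~~~~~~^^^^^^^^^
    return _wrapfunc(a, 'argmax', axis=axis, out=out, **kwds)
    return bound(*args, **kwds)
ValueError: attempt to get argmax of an empty sequence
```

```bash
cat >> meas.py <<'E'
def tri(u,K,E,v,K2,E2):
    o,d=ray(K,E,u);p,e=ray(K2,E2,v);A=np.stack([d,-e],1);t=np.linalg.lstsq(A,p-o,rcond=None)[0];a,c=o+d*t[0],p+e*t[1];return (a+c)/2,np.linalg.norm(a-c)
E
python3 - <<'E'
from meas import *
f2,K2,E2,_=cam('side'); q=cv2.cvtColor(f2,cv2.COLOR_RGB2HSV)
print(q[200,297],q[300,376],f2[200,297]); 
m2=masks(f2); m2['blue']=((q[...,0]>100)&(q[...,0]<130)&(q[...,1]>100)&(q[...,2]>25)).astype(np.uint8)
b2=blob(m2['blue'],(280,170,312,225)); print(b2[2],b2[1],tri((215,221.8),np.array([[623.9,0,313.7],[0,623.9,224.1],[0,0,1]]),cam('top')[2],b2[1],K2,E2), onz(K2,E2,b2[1],.08))
k2=blob(m2['blk'],(360,280,392,325));print(k2[2],onz(K2,E2,k2[1],.073))
r2=hole(blob(m2['red'],(225,355,300,425))[0]); y2=hole(blob(m2['yel'],(220,330,272,385))[0])
L,B=onz(K2,E2,r2[0],.048),onz(K2,E2,y2[0],.032);print('side lug',L,'blk',B)
P=np.array([.5408,-.0947]);L=np.array([.4355,-.1505]);B=np.array([.4222,-.0797]);k=np.array([.6093,-.0584])
for n,v in(('L',L),('B',B),('k',k)):print(n,np.hypot(*(v-P)),np.arctan2(*(v-P)[::-1]))
s=robot.get_state();print(s['time'])
E
```

```text
[113  90  91] [30 13 57] [59 67 91]
[292 189  10   9  71] [296.52112676 192.94366197] (array([0.53391411, 0.21312631, 0.10168127]), np.float64(0.0017032837752394118)) [0.53762934 0.24844482 0.08      ]Traceback (most recent call last):
  File "<stdin>", line 6, in <module>
  File "meas.py", line 4, in blob
    n,l,s,c=cv2.connectedComponentsWithStats(k); i=1+np.argmax(s[1:,4]); return (l==i).astype(np.uint8),c[i],s[i]
                                                     ~~~~~~~~~^^^^^^^^^
    return _wrapfunc(a, 'argmax', axis=axis, out=out, **kwds)
    return bound(*args, **kwds)
ValueError: attempt to get argmax of an empty sequence
```

```bash
cat > go.py <<'E'
import sys,numpy as np
from bench import robot
from scipy.spatial.transform import Rotation as R
def show(t,yaw=None):
    s=robot.get_state();r=R.from_euler('xyz',s['ee_rot'])
    d=r.inv().apply(np.array(t)-s['eef_pos'])*1000
    y=np.arctan2(*r.as_matrix()[1::-1,0])
    print('t',round(s['time'],2),'tool mm',d.round(1),'yaw',y.round(3),'turnz deg',None if yaw is None else np.degrees(-((yaw-y+np.pi)%(2*np.pi)-np.pi)).round(1),'rp',s['ee_rot'][:2].round(3),'F',s['contact_force'].round(1),'open',s['opening'],'q',s['joint_pos'].round(2))
a=[float(v) for v in sys.argv[1:]];show(a[:3],a[3] if len(a)>3 else None)
E
python3 -m jog '[[0,0,-35,0,0,0],[-30,-26.5,0,0,0,0],[-30,-26.5,0,0,0,0],[-30,-26.5,0,0,0,0],[-30,-26.5,0,0,0,0],[-30,-26.5,0,0,0,0],[-30,-26.5,0,0,0,0],[-30,-26.5,0,0,0,0],[-30,-26.5,0,0,0,0],[-30,-26.5,0,0,0,0],[-30,-26.5,0,0,0,0],[-30,-26.5,0,0,0,0]]' 1 40
python3 go.py .6097 -.0582 .16 3.629
```

```text
time: 1.3
eef_pos: [0.4238, 0.2405, 0.2332]
ee_rot: [3.137, 0.001, 2.859]
contact_force: [0.6, 0.9, 0.8]
opening: 0.0852
t 1.3 tool mm [-261.8 -235.3   72.6] yaw 2.859 turnz deg -44.1 rp [3.137e+00 1.000e-03] F [0.6 0.9 0.8] open 0.08520297399569281 q [ 0.45  0.21  1.92  0.    1.01 -0.84]
```

```bash
python3 -m jog '[[-30,-27,0,0,0,0],[-30,-27,0,0,0,0],[-30,-27,0,0,0,0],[-30,-27,0,0,0,0],[-30,-27,0,0,0,0],[-30,-27,0,0,0,0],[-30,-27,0,0,0,0],[-30,-27,0,0,0,0],[-22,-20,20,0,0,0],[0,0,20,0,0,-7],[0,0,20,0,0,-7],[0,0,12,0,0,-7]]'
python3 -m jog '[[0,0,0,0,0,-7],[0,0,0,0,0,-7],[0,0,0,0,0,-7],[0,0,0,0,0,-3],[0,0,0,0,0,0]]'
python3 go.py .6097 -.0582 .062 3.629
python3 - <<'E'
from h import *
f,K,E,_=cam('top');f2=cam('side')[0]
save('a.png',np.hstack([cv2.resize(f[130:330,320:520],(400,400)),cv2.resize(f2[200:440,200:440],(400,400))]))
E
```

```text
time: 2.3
eef_pos: [0.62, -0.0818, 0.1625]
ee_rot: [3.141, 0.015, -3.058]
contact_force: [-0.7, -0.8, -0.5]
opening: 0.0854
time: 2.72
eef_pos: [0.6174, -0.0827, 0.1571]
ee_rot: [-3.14, 0.008, -2.619]
contact_force: [0.1, -0.2, -0.1]
opening: 0.0852
t 2.72 tool mm [-4.7 25.2 95.1] yaw -2.619 turnz deg 2.0 rp [-3.14   0.008] F [ 0.1 -0.2 -0.1] open 0.0851600528406759 q [-0.18  0.48  1.71  0.01  0.95 -2.28]
```

View pics/a.png

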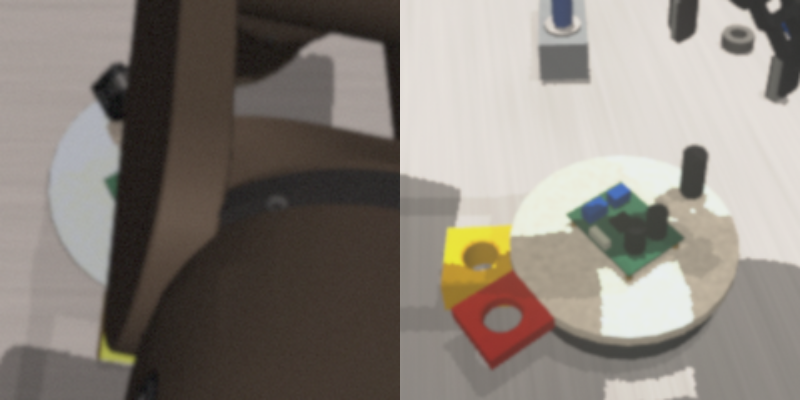

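The arm hides the turntable in the top view. The side view shows the knob standing free, with the open fingers above it at upper right. I'll correct the position, then go down.

```bash
python3 -m jog '[[-5,25,0,0,0,2],[0,0,0,0,0,0],[0,0,0,0,0,0]]'; python3 go.py .6097 -.0582 .062 3.629
```

```text
time: 3.07
eef_pos: [0.6097, -0.0582, 0.1575]
ee_rot: [-3.14, 0.009, -2.669]
contact_force: [0.0, -1.0, -0.1]
opening: 0.0853
t 3.07 tool mm [ 0.9  0.2 95.5] yaw -2.669 turnz deg -0.8 rp [-3.14   0.009] F [ 0.  -1.  -0.1] open 0.0852518271382989 q [-0.15  0.46  1.74  0.    0.93 -2.19]
```

```bash
python3 -m jog '[[0,0,25,0,-0.5,0],[0,0,25,0,0,0],[0,0,25,0,0,0],[0,0,15,0,0,0],[0,0,0,0,0,0],[0,0,0,0,0,0]]'; python3 go.py .6097 -.0582 .062 3.629;  python3 -m jog '[[0,0,0,0,0,0],[0,0,0,0,0,0],[0,0,0,0,0,0],[0,0,0,0,0,0],[0,0,0,0,0,0],[0,0,0,0,0,0],[0,0,0,0,0,0],[0,0,0,0,0,0]]' 0 30;python3 go.py .6097 -.0582 .062 3.629
```

```text
time: 3.57
eef_pos: [0.614, -0.0585, 0.067]
ee_rot: [-3.136, 0.023, -2.676]
contact_force: [0.7, 0.5, 0.3]
opening: 0.0857
t 3.57 tool mm [3.9 2.2 4.9] yaw -2.676 turnz deg -1.3 rp [-3.136  0.023] F [0.7 0.5 0.3] open 0.08574869241299163 q [-0.15  0.58  1.81  0.01  0.74 -2.2 ]
time: 4.23
eef_pos: [0.6173, -0.0594, 0.0726]
ee_rot: [-3.132, 0.029, -2.678]
contact_force: [-0.2, 1.1, 0.4]
opening: -0.0
t 4.23 tool mm [ 6.6  4.5 10.4] yaw -2.678 turnz deg -1.4 rp [-3.132  0.029] F [-0.2  1.1  0.4] open -1.3185710123606277e-05 q [-0.15  0.57  1.8   0.01  0.74 -2.19]
```

```bash
python3 - <<'E'
from h import *
f2,K,E,_=cam('side')
save('b.png',cv2.resize(f2[200:440,220:460],(600,600)))
s=robot.get_state()['eef_pos'];print(s,proj(K,E,s),[proj(K,E,[.6097,-.0582,z]).round(1) for z in(.047,.095)])
E
```

```text
[ 0.61730953 -0.05933321  0.07258025] [382.3316121  302.01172484] [array([375.6, 314.5]), array([378.3, 290.8])]
```

View pics/b.png

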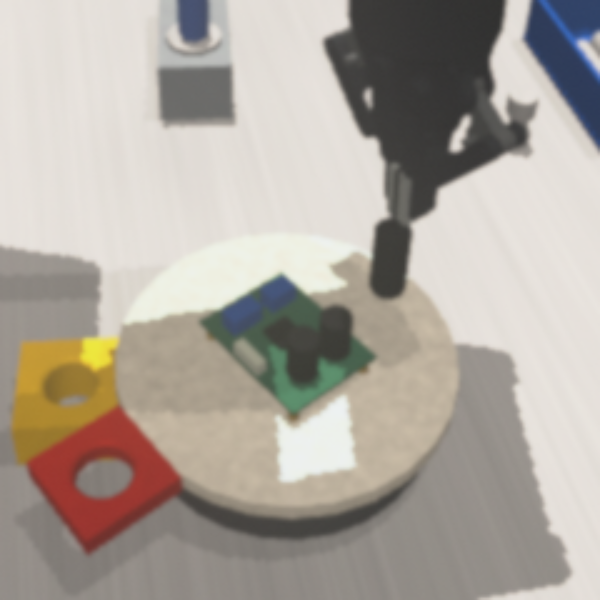

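```bash
python3 - <<'E'
from h import *
f2,K,E,_=cam('side')
g=np.clip(255*(f2[220:340,320:440]/255.)**.5,0,255).astype(np.uint8)
g=cv2.resize(g,(600,600),interpolation=cv2.INTER_CUBIC)
s=robot.get_state()['eef_pos']
for p in (s,s+[0,0,.05]):
    u=(proj(K,E,p)-[320,220])*5;cv2.circle(g,tuple(int(v) for v in u),5,(255,0,255),1);print(u)
save('c.png',g)
E
```

```text
[311.37289796 410.35988624]
[327.46598237 280.6905193 ]
```

View pics/c.png

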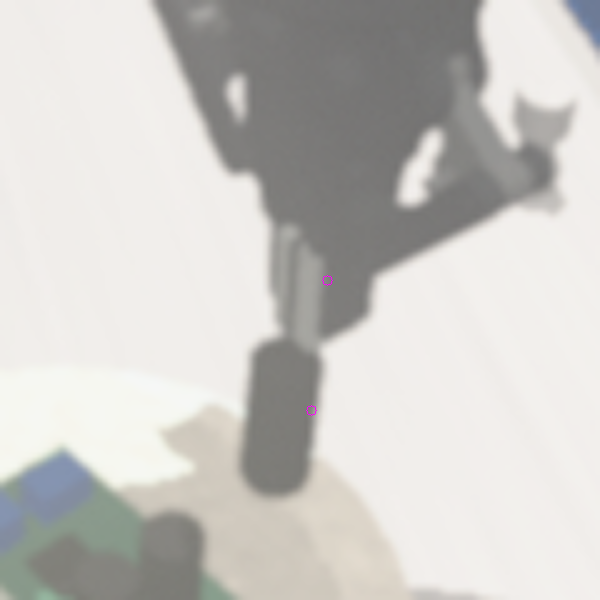

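The crop shows the shut fingertips at about (310,350), ending over the top of the knob and not around it. They look about 25 mm higher than the reported TCP, or farther off. I'll open, re-centre and go lower in checked steps. Opening draws the pads 13 mm back, so there is room.

```bash
python3 -m jog '[[0,0,-10,0,1.5,0],[0,0,-5,0,0,0],[0,0,0,0,0,0],[0,0,0,0,0,0],[0,0,0,0,0,0]]' 1 30;python3 go.py .6097 -.0582 .08 3.629
```

```text
time: 4.75
eef_pos: [0.6163, -0.0592, 0.0872]
ee_rot: [-3.133, 0.003, -2.678]
contact_force: [0.3, 0.6, -0.5]
opening: 0.0605
t 4.75 tool mm [5.4 3.9 7.1] yaw -2.678 turnz deg -1.4 rp [-3.133e+00  3.000e-03] F [ 0.3  0.6 -0.5] open 0.06052817984392952 q [-0.14  0.56  1.77 -0.01  0.8  -2.17]
```

```bash
python3 -m jog '[[5,4,0,0.4,0,-1],[0,0,0,0,0,0],[0,0,0,0,0,0],[0,0,0,0,0,0]]';python3 go.py .6097 -.0582 .055 3.629;python3 -m jog '[[0,0,10,0,0,0],[0,0,10,0,0,0],[0,0,10,0,0,0],[0,0,0,0,0,0],[0,0,0,0,0,0]]';python3 go.py .6097 -.0582 .052 3.629
python3 - <<'E'
from h import *
f2,K,E,_=cam('side')
g=np.clip(255*(f2[220:340,320:440]/255.)**.5,0,255).astype(np.uint8)
g=cv2.resize(g,(600,600),interpolation=cv2.INTER_CUBIC)
s=robot.get_state()['eef_pos']
for p in (s,s+[0,0,.05]):
    u=(proj(K,E,p)-[320,220])*5;cv2.circle(g,tuple(int(v) for v in u),5,(255,0,255),1);print(u)
save('d.png',g)
E
```

```text
time: 5.08
eef_pos: [0.608, -0.0577, 0.086]
ee_rot: [-3.126, 0.002, -2.659]
contact_force: [0.1, -0.1, -0.4]
opening: 0.0853
t 5.08 tool mm [-1.2 -0.8 31.1] yaw -2.659 turnz deg -0.3 rp [-3.126e+00  2.000e-03] F [ 0.1 -0.1 -0.4] open 0.08528592667690985 q [-0.14  0.55  1.8  -0.02  0.78 -2.18]
time: 5.5
eef_pos: [0.608, -0.0581, 0.0519]
ee_rot: [-3.127, 0.001, -2.659]
contact_force: [0.0, -0.7, 0.5]
opening: 0.0855
t 5.5 tool mm [-1.5 -0.9 -0.1] yaw -2.659 turnz deg -0.3 rp [-3.127e+00  1.000e-03] F [ 0.  -0.7  0.5] open 0.08548248600153231 q [-0.14  0.6   1.82 -0.02  0.72 -2.18]
[272.63446255 461.43714227]
[286.56421096 336.69600152]
```

View pics/d.png

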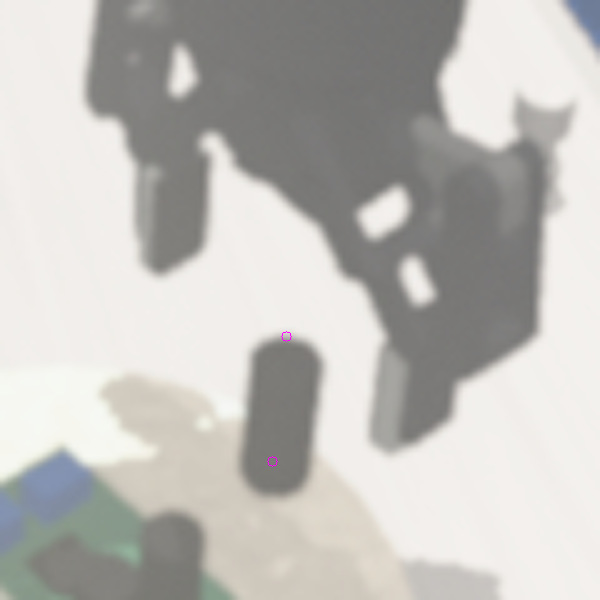

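The open fingertips are at about (172,255) and (412,435), on either side of the knob but again about 30 mm above the reported TCP. Shut here, they should catch the knob's upper part if the offset is in height. Closing tells which it is.

```bash
python3 -m jog '[[0,0,0,0,0,0],[0,0,0,0,0,0],[0,0,0,0,0,0],[0,0,0,0,0,0],[0,0,0,0,0,0]]' 0 20;python3 -m jog '[[0,0,0,0,0,0],[0,0,0,0,0,0],[0,0,0,0,0,0]]';python3 go.py .6097 -.0582 .052 3.629
python3 - <<'E'
from h import *
f2,K,E,_=cam('side')
g=np.clip(255*(f2[220:340,320:440]/255.)**.5,0,255).astype(np.uint8)
g2=cv2.cvtColor(cv2.imread('pics/side0.png'),cv2.COLOR_BGR2RGB)[0:120,40:160]
g=np.hstack([cv2.resize(g,(400,400),interpolation=cv2.INTER_CUBIC),cv2.resize(g2,(400,400),interpolation=cv2.INTER_CUBIC)])
u=(proj(K,E,[.188,.622,.197])-[40,0])*400/120;print(u)
cv2.circle(g,(int(u[0])+400,int(u[1])),5,(255,0,255),1)
save('e.png',g)
E
```

```text
time: 5.97
eef_pos: [0.6083, -0.0582, 0.0525]
ee_rot: [-3.127, 0.002, -2.659]
contact_force: [0.1, 0.0, -0.3]
opening: 0.0254
time: 6.22
eef_pos: [0.6084, -0.0582, 0.0528]
ee_rot: [-3.126, 0.002, -2.659]
contact_force: [1.3, 0.1, -3.7]
opening: 0.0203
t 6.22 tool mm [-1.1 -0.5  0.8] yaw -2.659 turnz deg -0.3 rp [-3.126e+00  2.000e-03] F [ 1.3  0.1 -3.7] open 0.020250414067961048 q [-0.14  0.59  1.82 -0.02  0.72 -2.18]
[279.14018143 272.35918306]
```

View pics/e.png

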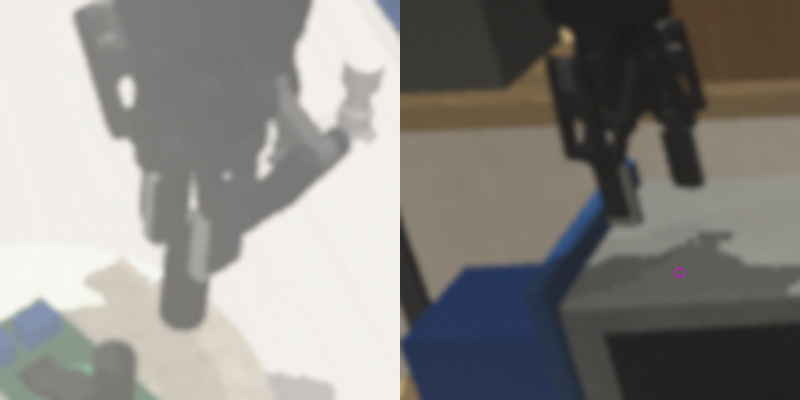

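The fingers now hold the knob (opening 20 mm), so the offset is in height: the real tips are about 22–28 mm above the reported z. The right half, from the start pose, shows the same offset. Next I'll turn the crank clockwise along its arc, turning the wrist with it.

```bash
python3 -m jog '[[0,0,0,0,0,0],[0.3,-6.8,0,0,0,5],[0.3,-6.8,0,0,0,5],[0.3,-6.8,0,0,0,5],[0.3,-6.8,0,0,0,5],[0.3,-6.8,0,0,0,5],[0,0,0,0,0,0],[0,0,0,0,0,0]]' 0 40;python3 go.py .6182 -.1045 .052 3.016
cat > al.py <<'E'
from meas import *
f2,K2,E2,_=cam('side'); m2=masks(f2)
q=cv2.cvtColor(f2,cv2.COLOR_RGB2HSV)
P=np.array([.5408,-.0947]);B=np.array([.4222,-.0797])
r=blob(m2['red'],(190,300,320,440))
try:
    h=hole(r[0]);L=onz(K2,E2,h[0],.048)[:2];d=L-P
    print('hole',h,'L',L,'r',np.hypot(*d),'ang',np.arctan2(d[1],d[0])%6.2832,'err rad',(np.arctan2(d[1],d[0])-np.arctan2(*(B-P)[::-1]))%6.2832)
except Exception as e: print(e)
print('red',r[1],r[2])
save(__import__('sys').argv[1],cv2.resize(f2[280:440,180:340],(600,600),interpolation=cv2.INTER_CUBIC))
E
python3 al.py f.png
```

```text
time: 6.93
eef_pos: [0.6179, -0.0912, 0.0529]
ee_rot: [-3.129, 0.009, -3.111]
contact_force: [0.2, 1.1, 0.4]
opening: 0.0195
t 6.93 tool mm [  0.1 -13.3   1. ] yaw -3.111 turnz deg 9.0 rp [-3.129  0.009] F [0.2 1.1 0.4] open 0.01951494092135943 q [-0.19  0.61  1.79 -0.02  0.73 -1.78]
hole ((247.33834838867188, 359.99615478515625), (15.787460327148438, 24.00729751586914), 78.0407943725586) L [ 0.41916107 -0.10713572] r 0.12227295571645398 ang 3.2434880621543973 err rad 0.22770298561326996
red [247.18224666 360.27022781] [ 226  338   45   45 1273]
```

```bash
python3 -m jog '[[0.1,-6,0,0,0,4.5],[0.1,-6,0,0,0,4.5],[0,0,0,0,0,0],[0,0,0,0,0,0]]';python3 go.py .6182 -.1045 .052 3.016
python3 al.py g.png
python3 - <<'E'
from meas import *
_,K,E,_=cam('side');f=cv2.cvtColor(cv2.imread('pics/side0.png'),cv2.COLOR_BGR2RGB);m=masks(f)
h=hole(blob(m['red'],(200,340,320,440))[0]);print('start lug side',h,onz(K,E,h[0],.048))
try:
  h=hole(blob(m['yel'],(215,325,275,390))[0]);print('start blk side',h,onz(K,E,h[0],.032))
except Exception as e:print(e)
E
```

```text
time: 7.32
eef_pos: [0.6177, -0.1021, 0.0529]
ee_rot: [-3.13, 0.011, 3.024]
contact_force: [1.2, -0.8, -2.1]
opening: 0.0194
t 7.32 tool mm [-0.8 -2.3  0.9] yaw 3.024 turnz deg 0.4 rp [-3.13   0.011] F [ 1.2 -0.8 -2.1] open 0.0193953261967557 q [-0.21  0.61  1.78 -0.02  0.74 -1.65]
hole ((246.58200073242188, 349.3493347167969), (15.588861465454102, 23.011680603027344), 87.49051666259766) L [ 0.41916686 -0.08927428] r 0.12175409083236871 ang 3.097014918741755 err rad 0.08122984220062746
red [246.19795222 350.42832765] [ 226  331   41   39 1172]
start lug side ((260.8460388183594, 389.2786560058594), (20.287269592285156, 25.683809280395508), 73.98090362548828) [ 0.43313576 -0.15479843  0.048     ]
start blk side ((247.52536010742188, 352.74334716796875), (18.359071731567383, 23.12685775756836), 82.83126831054688) [ 0.41938219 -0.08214009  0.032     ]
```

View pics/g.png

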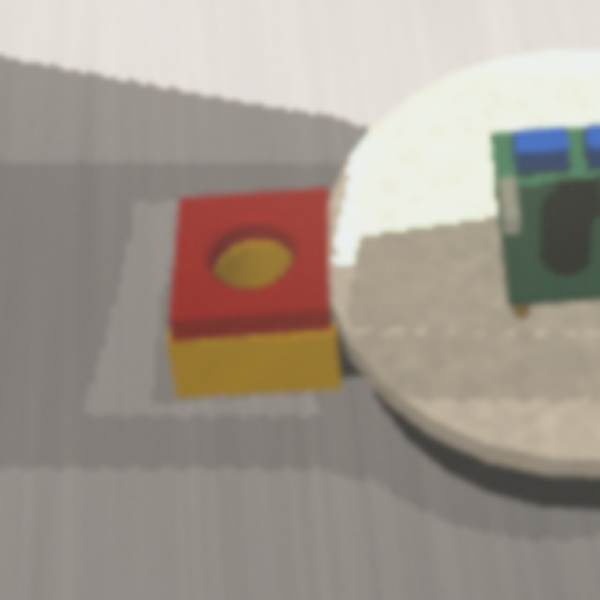

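The picture shows the lug almost over the block: the red hole is at (252,258), a few mm towards the camera. About 4 to 5 mm remains at the hole, or 3 mm at the crank.

```bash
python3 -m jog '[[0,-3.3,0,0,0,2.4],[0,0,0,0,0,0],[0,0,0,0,0,0]]';python3 go.py .6182 -.1045 .052 3.016;python3 al.py g2.png
```

```text
time: 7.67
eef_pos: [0.6174, -0.1044, 0.0529]
ee_rot: [-3.13, 0.012, 2.989]
contact_force: [-0.2, -3.6, -3.2]
opening: 0.0196
t 7.67 tool mm [-0.8  0.   0.9] yaw 2.989 turnz deg -1.5 rp [-3.13   0.012] F [-0.2 -3.6 -3.2] open 0.019604775368837236 q [-0.21  0.61  1.78 -0.02  0.74 -1.62]
hole ((246.71836853027344, 347.1819152832031), (15.517669677734375, 23.269630432128906), 86.654052734375) L [ 0.41955706 -0.0856047 ] r 0.12158361458849055 ang 3.0667157881452987 err rad 0.050930711604171286
red [246.23190933 348.21011334] [ 226  330   41   37 1147]
```

```bash
python3 -m jog '[[0,0,0,0,0,0],[0,0,0,0,0,0],[0,0,0,0,0,0],[0,0,0,0,0,0],[0,0,0,0,0,0],[0,0,-15,0,0,0],[0,0,-30,0,0,0],[0,0,-35,0,0,0],[0,0,-35,0,0,0],[0,0,-30,0,0,7],[0,0,0,0,0,7],[0,0,0,0,0,7]]' 1; python3 -m jog '[[0,0,0,0,0,7],[0,0,0,0,0,7],[0,0,0,0,0,7],[0,0,0,0,0,7],[0,0,0,0,0,7],[0,0,0,0,0,7],[0,0,0,0,0,7],[0,0,0,0,0,7],[0,0,0,0,0,7],[0,0,0,0,0,7],[0,0,0,0,0,0]]'; python3 go.py .535 .2138 .17 1.43;python3 al.py g3.png
```

```text
time: 8.72
eef_pos: [0.6143, -0.1, 0.204]
ee_rot: [-3.136, 0.01, 2.622]
contact_force: [-0.0, 1.5, -1.2]
opening: 0.0855
time: 9.63
eef_pos: [0.6149, -0.0991, 0.2074]
ee_rot: [3.13, 0.007, 1.365]
contact_force: [0.2, -0.6, -0.8]
opening: 0.0854
t 9.63 tool mm [ 290.3 -142.5   33.6] yaw 1.365 turnz deg -3.7 rp [3.13  0.007] F [ 0.2 -0.6 -0.8] open 0.08544555726067365 q [-0.2   0.43  1.66 -0.01  1.04  0.01]
hole ((246.9860382080078, 346.34783935546875), (17.368192672729492, 22.27094268798828), 83.22083282470703) L [ 0.41999707 -0.08423581] r 0.12125529527106682 ang 3.055186382367075 err rad 0.039401305825947475
red [246.16845878 347.94623656] [ 226  329   41   38 1116]
```

Lug hole now (.422,-.080) after the known camera bias, which matches the block hole. On to the pin.

```bash
python3 -m jog '[[32,-16,0,0,0,0],[32,-16,0,0,0,0],[32,-16,0,0,0,0],[32,-16,0,0,0,0],[32,-16,0,0,0,0],[32,-16,0,0,0,0],[32,-16,0,0,0,0],[32,-16,0,0,0,0],[12,-6,0,0,0,0],[0,0,0,0,0,-4],[0,0,0,0,0,0],[0,0,0,0,0,0]]'; python3 go.py .535 .2138 .12 1.43
python3 - <<'E'
from meas import *
f,K,E,_=cam('top');m=masks(f)
for n,c,z in(('lug','red',.048),):
    h=hole(blob(m[c],(350,250,470,330))[0]);print(n,h,onz(K,E,h[0],z))
E
```

```text
time: 10.68
eef_pos: [0.5264, 0.2006, 0.2037]
ee_rot: [3.128, 0.008, 1.506]
contact_force: [0.0, -0.9, 0.3]
opening: 0.0856
t 10.68 tool mm [14.4  6.5 83.7] yaw 1.506 turnz deg 4.4 rp [3.128 0.008] F [ 0.  -0.9  0.3] open 0.08562357242662332 q [ 0.32  0.35  1.8  -0.02  0.99  0.39]
lug ((389.4156494140625, 293.80291748046875), (18.77109718322754, 19.135814666748047), 142.43856811523438) [ 0.42230759 -0.07957604  0.048     ]
```

The top view puts the lug hole at (.4223,-.0796) against the block hole at (.4222,-.0797), so they are aligned.

```bash
python3 -m jog '[[14,6.5,0,0,0,4.4],[0,0,20,0,0,0],[0,0,30,0,0,0],[0,0,20,0,0,0],[0,0,0,0,0,0],[0,0,0,0,0,0]]'; python3 go.py .535 .2138 .042 1.43
python3 - <<'E'
from h import *
f2,K,E,_=cam('side')
s=robot.get_state()['eef_pos'];print([(n,proj(K,E,p).round(1)) for n,p in(('tcp',s),('tcp+38',s+[0,0,.038]),('pintop',[.535,.2138,.103]))])
g=np.clip(255*(f2[120:270,220:370]/255.)**.6,0,255).astype(np.uint8)
save('i.png',cv2.resize(g,(600,600),interpolation=cv2.INTER_CUBIC))
E
```

```text
time: 11.23
eef_pos: [0.5388, 0.2098, 0.1333]
ee_rot: [3.123, 0.006, 1.419]
contact_force: [0.8, 0.4, 0.7]
opening: 0.085
t 11.23 tool mm [ 3.9 -6.  91.2] yaw 1.419 turnz deg -0.6 rp [3.123 0.006] F [0.8 0.4 0.7] open 0.08504449500565575 q [ 0.33  0.45  1.84 -0.02  0.84  0.49]
[('tcp', array([299.4, 178.5])), ('tcp+38', array([298.9, 159.5])), ('pintop', array([297.5, 192. ]))]
```

View pics/i.png

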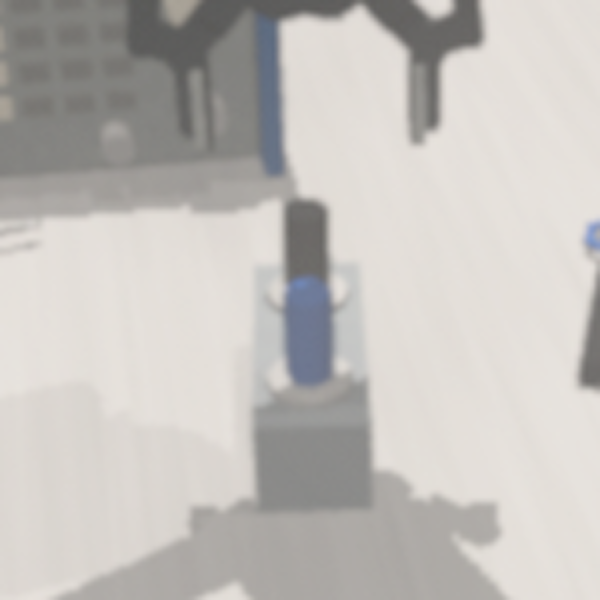

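The fingers straddle the blue pin's axis: tips at x ≈205 and 420 in the crop, pin at 309. The black pin stands behind it and is clear. I'll correct and go down.

```bash
python3 -m jog '[[4,-6,0,0,1,0],[0,0,10,0,0,0],[0,0,0,0,0,0],[0,0,0,0,0,0]]'; python3 go.py .535 .2138 .07 1.43
```

```text
time: 11.62
eef_pos: [0.5352, 0.2151, 0.1264]
ee_rot: [3.119, -0.016, 1.418]
contact_force: [-0.1, 1.6, -0.9]
opening: 0.0855
t 11.62 tool mm [-2.2 -1.3 56.3] yaw 1.418 turnz deg -0.7 rp [ 3.119 -0.016] F [-0.1  1.6 -0.9] open 0.08545952125611492 q [0.33 0.45 1.86 0.01 0.8  0.48]
```

```bash
python3 -m jog '[[-1,0,18,1.3,-0.8,0],[0,0,18,0,0,0],[0,0,0,0,0,0],[0,0,0,0,0,0]]'; python3 go.py .535 .2138 .042 1.43
```

```text
time: 11.95
eef_pos: [0.5373, 0.215, 0.0922]
ee_rot: [3.138, -0.004, 1.418]
contact_force: [-0.1, 0.2, 0.6]
opening: 0.0854
t 11.95 tool mm [-1.7 -2.3 50.2] yaw 1.418 turnz deg -0.7 rp [ 3.138 -0.004] F [-0.1  0.2  0.6] open 0.08537413097802744 q [0.33 0.51 1.86 0.   0.77 0.48]
```

```bash
python3 -m jog '[[-1.5,-2,15,0,0,0],[0,0,15,0,0,0],[0,0,12,0,0,0],[0,0,0,0,0,0],[0,0,0,0,0,0]]'; python3 go.py .535 .2138 .042 1.43; python3 -m jog '[[0,0,0,0,0,0],[0,0,0,0,0,0],[0,0,0,0,0,0],[0,0,0,0,0,0],[0,0,0,0,0,0],[0,0,0,0,0,0],[0,0,0,0,0,0],[0,0,0,0,0,0]]' 0 30;python3 go.py .535 .2138 .042 1.43
```

```text
time: 12.37
eef_pos: [0.5377, 0.215, 0.0534]
ee_rot: [3.133, -0.006, 1.419]
contact_force: [-0.1, -0.5, 0.3]
opening: 0.0853
t 12.37 tool mm [-1.6 -2.6 11.4] yaw 1.419 turnz deg -0.6 rp [ 3.133 -0.006] F [-0.1 -0.5  0.3] open 0.08527195487329801 q [0.33 0.56 1.89 0.   0.68 0.48]
time: 13.03
eef_pos: [0.5394, 0.2156, 0.0571]
ee_rot: [3.13, -0.008, 1.419]
contact_force: [-0.2, 0.1, -1.5]
opening: 0.0225
t 13.03 tool mm [-2.6 -4.3 15. ] yaw 1.419 turnz deg -0.6 rp [ 3.13  -0.008] F [-0.2  0.1 -1.5] open 0.02254636461990859 q [0.33 0.55 1.89 0.   0.68 0.48]
```

```bash
python3 -m jog '[[0,0,0,0,0,0],[0,0,0,0,0,0],[0,0,0,0,0,0],[0,0,8,0.6,-0.4,0],[0,0,9,0,0,0],[0,0,0,0,0,0],[0,0,0,0,0,0]]' 0.7; python3 go.py .538 .214 .042 1.43; python3 -m jog '[[0,0,1,0,0,0],[0,0,1,0,0,0],[0,0,1,0,0,0],[0,0,0,0,0,0],[0,0,0,0,0,0],[0,0,0,0,0,0],[0,0,0,0,0,0]]' 0 40;python3 go.py .538 .214 .042 1.43
python3 - <<'E'
from h import *
f2,K,E,_=cam('side')
g=np.clip(255*(f2[120:270,220:370]/255.)**.6,0,255).astype(np.uint8)
save('j.png',cv2.resize(g,(600,600),interpolation=cv2.INTER_CUBIC))
E
```

```text
time: 13.62
eef_pos: [0.5398, 0.2157, 0.038]
ee_rot: [3.141, -0.0, 1.419]
contact_force: [-0.5, 0.0, -0.4]
opening: 0.0602
t 13.62 tool mm [-2.  -1.5 -4. ] yaw 1.419 turnz deg -0.6 rp [ 3.141 -0.   ] F [-0.5  0.  -0.4] open 0.06022719134204679 q [0.33 0.59 1.89 0.   0.66 0.48]
time: 14.2
eef_pos: [0.5393, 0.2156, 0.0344]
ee_rot: [-3.141, 0.0, 1.419]
contact_force: [0.3, 0.0, -1.5]
opening: 0.023
t 14.2 tool mm [-1.8 -1.  -7.6] yaw 1.419 turnz deg -0.6 rp [-3.141  0.   ] F [ 0.3  0.  -1.5] open 0.023017281970149676 q [0.33 0.59 1.89 0.   0.66 0.48]
```

View pics/j.png

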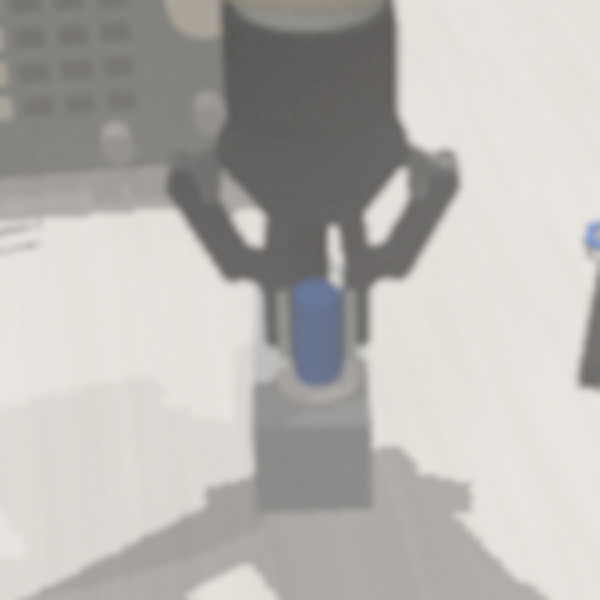

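The pads hold the blue handle squarely on both sides just above the flange, and the black pin is clear. I'll lift.

```bash
python3 -m jog '[[0,0,-8,0,0,0],[0,0,-15,0,0,0],[0,0,-20,0,0,0],[0,0,-20,0,0,0],[0,0,-20,0,0,0],[0,0,-15,0,0,0],[0,0,0,0,0,0],[-15,-3.5,0,0,0,0],[-20,-4.5,0,0,0,0],[-20,-4.5,0,0,0,0],[-20,-4.5,0,0,0,0],[-20,-4.5,0,0,0,0]]'; python3 -m jog '[[-20,-4.5,0,0,0,0],[-20,-4.5,0,0,0,0],[-20,-4.5,0,0,0,0],[-20,-4.5,0,0,0,0],[-20,-4.5,0,0,0,0],[-20,-4.5,0,0,0,0],[-20,-4.5,0,0,0,0],[-15,-4.5,0,0,0,0],[0,0,0,0,0,0],[0,0,0,0,0,0]]';python3 go.py .4235 -.078 .1 1.43
```

```text
time: 15.25
eef_pos: [0.5013, 0.1232, 0.1386]
ee_rot: [-3.141, -0.0, 1.423]
contact_force: [0.4, -0.6, -1.3]
opening: 0.023
time: 16.08
eef_pos: [0.4282, -0.0379, 0.1337]
ee_rot: [-3.131, 0.002, 1.42]
contact_force: [0.0, 0.2, -1.0]
opening: 0.0228
t 16.08 tool mm [-40.3   1.7  33.8] yaw 1.42 turnz deg -0.6 rp [-3.131e+00  2.000e-03] F [ 0.   0.2 -1. ] open 0.022838005045274144 q [-0.16  0.27  2.14 -0.    0.74 -0.  ]
```

```bash
python3 -m jog '[[-15,1,0,-0.5,0,0],[-15,1,0,0,0,0],[-8,0,0,0,0,0],[0,0,0,0,0,0],[0,0,0,0,0,0]]';python3 go.py .4235 -.078 .09 1.43
python3 - <<'E'
from meas import *
f2,K,E,_=cam('side')
q=cv2.cvtColor(f2,cv2.COLOR_RGB2HSV); bl=((q[...,0]>100)&(q[...,0]<130)&(q[...,1]>80)&(q[...,2]>25)).astype(np.uint8)
s=robot.get_state()['eef_pos'];mid=s+[0,0,.0446]
P=mid+[-.0013,-.0018,0]
for n,dz in(('top',.024),('mid',0),('flange',-.029),('nose',-.071)):print(n,proj(K,E,P+[0,0,dz]).round(1))
u=proj(K,E,P).astype(int);b=blob(bl,(u[0]-30,u[1]-30,u[0]+30,u[1]+30));print('blue',b[1],b[2])
print('hole',proj(K,E,[.4222,-.0797,.048]))
g=f2[220:380,170:330].copy();g=cv2.resize(g,(600,600),interpolation=cv2.INTER_CUBIC);save('k.png',g)
E
```

```text
time: 16.5
eef_pos: [0.4231, -0.0757, 0.1326]
ee_rot: [-3.138, 0.001, 1.421]
contact_force: [0.2, -0.4, -0.5]
opening: 0.0228
t 16.5 tool mm [-2.2  0.9 42.6] yaw 1.421 turnz deg -0.5 rp [-3.138e+00  1.000e-03] F [ 0.2 -0.4 -0.5] open 0.022750957200399116 q [-0.25  0.27  2.15 -0.    0.73 -0.09]
top [236.1 256.2]
mid [238.2 271.6]
flange [240.7 289.2]
nose [243.9 312.7]
blue [236.76       269.88869565] [227 252  19  39 575]
hole [248.4115041  343.52909478]
```

View pics/k.png

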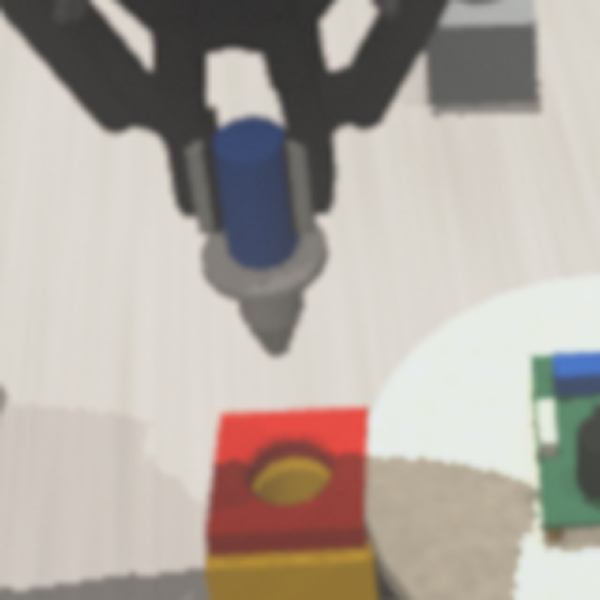

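The nose is at crop (277,352), px (243.9,313.9), within about 1 px of the prediction (243.9,312.7). The holes line up below it. I'll centre it and lower.

```bash
python3 -m jog '[[-2,1,8,0,0,0],[0,0,12,0,0,0],[0,0,12,0,0,0],[0,0,10,0,0,0],[0,0,0,0,0,0],[0,0,0,0,0,0]]';python3 go.py .4235 -.078 .0324 1.43
```

```text
time: 17.05
eef_pos: [0.4248, -0.0749, 0.0872]
ee_rot: [-3.139, 0.001, 1.424]
contact_force: [0.3, -1.5, -0.6]
opening: 0.023
t 17.05 tool mm [-3.2 -0.7 54.8] yaw 1.424 turnz deg -0.3 rp [-3.139e+00  1.000e-03] F [ 0.3 -1.5 -0.6] open 0.022994913719496992 q [-0.24  0.35  2.19 -0.    0.61 -0.09]
```

```bash
python3 -m jog '[[-4,-1,0,0,0,0],[0,0,0,0,0,0],[0,0,0,0,0,0]]';python3 go.py .4235 -.078 .0324 1.43; python3 -m jog '[[0,0,8,0,0,0],[0,0,8,0,0,0],[0,0,8,0,0,0],[0,0,0,0,0,0]]';python3 go.py .4235 -.078 .0324 1.43
```

```text
time: 17.3
eef_pos: [0.4234, -0.0785, 0.0876]
ee_rot: [-3.139, 0.001, 1.425]
contact_force: [0.7, -0.1, -1.4]
opening: 0.023
t 17.3 tool mm [ 0.6  0.1 55.2] yaw 1.425 turnz deg -0.3 rp [-3.139e+00  1.000e-03] F [ 0.7 -0.1 -1.4] open 0.023037939513488502 q [-0.25  0.35  2.19 -0.    0.61 -0.11]
time: 17.63
eef_pos: [0.4246, -0.079, 0.0626]
ee_rot: [3.14, 0.002, 1.425]
contact_force: [-0.4, -0.7, -0.9]
opening: 0.0229
t 17.63 tool mm [ 0.9 -1.3 30.2] yaw 1.425 turnz deg -0.3 rp [3.14e+00 2.00e-03] F [-0.4 -0.7 -0.9] open 0.02292841193224742 q [-0.25  0.4   2.21 -0.    0.53 -0.1 ]
```

Nose 12 mm into the lug, no force. Continuing down in small steps.

```bash
python3 -m jog '[[1,-1.5,6,0,0,0],[0,0,6,0,0,0],[0,0,5,0,0,0],[0,0,0,0,0,0]]';python3 go.py .4235 -.078 .0324 1.43
```

```text
time: 17.97
eef_pos: [0.4225, -0.0775, 0.043]
ee_rot: [-3.141, 0.001, 1.425]
contact_force: [-0.3, 0.4, -0.7]
opening: 0.0231
t 17.97 tool mm [-0.3  1.  10.6] yaw 1.425 turnz deg -0.3 rp [-3.141e+00  1.000e-03] F [-0.3  0.4 -0.7] open 0.023064199213812236 q [-0.25  0.44  2.23 -0.    0.48 -0.1 ]
```

```bash
python3 -m jog '[[0,-1,5,0,0,0],[0,0,4,0,0,0],[0,0,0,0,0,0]]';python3 go.py .4235 -.078 .0324 1.43
```

```text
time: 18.22
eef_pos: [0.4214, -0.0774, 0.0329]
ee_rot: [-3.141, 0.001, 1.425]
contact_force: [0.2, 0.7, -1.0]
opening: 0.0229
t 18.22 tool mm [-0.3  2.2  0.5] yaw 1.425 turnz deg -0.3 rp [-3.141e+00  1.000e-03] F [ 0.2  0.7 -1. ] open 0.02287822897238553 q [-0.25  0.46  2.23 -0.    0.45 -0.1 ]
```

```bash
python3 -m jog '[[0,0,1.5,0,0,0],[0,0,1,0,0,0],[0,0,0,0,0,0]]';python3 go.py .4235 -.078 .0324 1.43
```

```text
time: 18.47
eef_pos: [0.4216, -0.0774, 0.0318]
ee_rot: [3.141, 0.001, 1.425]
contact_force: [0.2, -0.3, -1.5]
opening: 0.0232
t 18.47 tool mm [-0.3  2.  -0.6] yaw 1.425 turnz deg -0.3 rp [3.141e+00 1.000e-03] F [ 0.2 -0.3 -1.5] open 0.023150215815017153 q [-0.25  0.46  2.24 -0.    0.45 -0.1 ]
```

```bash
python3 -m jog '[[0,0,1.5,0,0,0],[0,0,1.5,0,0,0]]';python3 -m jog '[[0,0,1.5,0,0,0],[0,0,0,0,0,0]]'
```

```text
time: 18.63
eef_pos: [0.422, -0.0776, 0.031]
ee_rot: [3.14, 0.002, 1.425]
contact_force: [-15.2, 3.0, 75.3]
opening: 0.0229
time: 18.8
eef_pos: [0.4221, -0.0776, 0.0314]
ee_rot: [3.138, 0.002, 1.425]
contact_force: [0.1, 1.4, -0.9]
opening: 0.0228
```

Contact at z .031 means the flange is seated (brief 75 N at the wrist, then relaxed). I'll release and lift away.

```bash
python3 -m jog '[[0,0,0,0,0,0],[0,0,0,0,0,0],[0,0,0,0,0,0],[0,0,0,0,0,0],[0,0,-10,0,0,0],[0,0,-20,0,0,0],[0,0,-30,0,0,0],[0,0,-30,0,0,0],[20,0,-20,0,0,0],[30,0,0,0,0,0],[30,0,0,0,0,0],[30,0,0,0,0,0]]' 0.7; python3 -m jog '[[30,0,0,0,0,0],[30,0,0,0,0,0],[30,0,0,0,0,0],[0,0,0,0,0,0]]'
python3 - <<'E'
from h import *
f2,K,E,_=cam('side');f,K1,E1,_=cam('top')
for n,z in(('top',.101),('mid',.077),('flange under',.048)):print(n,proj(K,E,[.4222,-.0797,z]).round(1))
a=cv2.resize(f2[260:400,180:320],(400,400),interpolation=cv2.INTER_CUBIC);b=cv2.resize(f[230:330,340:440],(400,400),interpolation=cv2.INTER_CUBIC)
save('l.png',np.hstack([a,b]))
E
```

```text
time: 19.8
eef_pos: [0.4386, 0.0311, 0.1466]
ee_rot: [3.138, 0.001, 1.418]
contact_force: [0.7, 0.1, -0.1]
opening: 0.0599
time: 20.13
eef_pos: [0.4536, 0.1284, 0.147]
ee_rot: [3.135, -0.0, 1.419]
contact_force: [0.0, -0.5, 0.2]
opening: 0.0599
top [244.7 316.8]
mid [246.4 329.3]
flange under [248.4 343.5]
```

View pics/l.png

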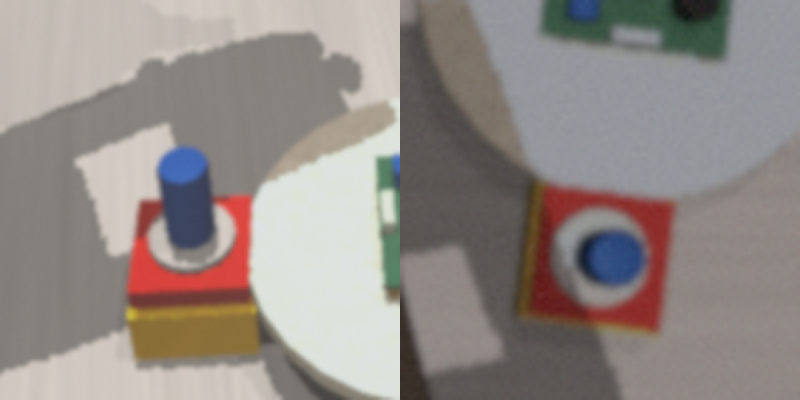

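The pin stands upright, flange flat on the lug. The handle top is at side px (244.4,317), and fully home predicts (244.7,316.8). The gripper is clear, so I'll hand in.

```bash
python3 -m jog '[[0,0,0,0,0,0],[0,0,0,0,0,0],[0,0,0,0,0,0]]'; python3 -c "
from bench import robot;print(robot.job_done())"
```

```text
time: 20.48
eef_pos: [0.4515, 0.1234, 0.1462]
ee_rot: [3.138, 0.002, 1.418]
contact_force: [0.1, -0.7, -0.2]
opening: 0.0601
the job is handed in; nothing more can be done
None
```

The job is done and was handed in at about 20.5 s. I turned the platform clockwise by its crank until the holes lined up, then pushed the blue pin home through both and released it.

**Last checks**
- **Alignment:** before the pin went in, the top view put the lug hole at (.4223, -.0796) and the block hole at (.4222, -.0797).
- **Seating:** after release, the handle top was within about 0.5 px of where it should be when fully home, and the flange looked flat on the lug.
- **Clearance:** the gripper was clear of everything at hand-in.

**What disagreed or went wrong**
- **Fingertip height:** the real fingertips sat roughly 25 mm higher than the reported TCP. My first close on the crank knob missed for that reason, so I went lower and worked from the images.
- **Side view of the lug hole:** it read 2–4 mm off the top view, and I corrected for that.
- **Seating force:** the wrist force briefly read 75 N as the flange seated, under the 120 N limit.

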